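Refit the filter cartridge of a glass grinder

TASK

Refit the loose filter cartridge in the bench glass grinder: lower it nose first into the round well with its two lugs through the two slots until it is fully seated, and turn it clockwise (seen from above) by its bar until it stops, so the bar lines up with the two ribs on the rim. Then slide the grinder's steel catch towards the well to its end stop, let go of everything, and leave the jar, cup, tray and nippers undisturbed.

Things in the scene. Friction and masses are not known exactly. Their poses are not given: they have to be found in the camera images.
- grinder: The bench glass grinder, a fixed grey box 260 (x) x 280 (y) x 60 mm high. Origin: centre of its underside; x away from the robot at yaw 0 (yaw up to 20 degrees). The round well opens on its top at (-50, 60) mm, the catch is on the -y side of the well. On the +x half: a white grid 10 mm high and a small bit at (78, 0) mm, 34 mm above the top.
- socket (a point): Well's axis at the height of the grinder's top face, 60 mm above the table; axes as the grinder's. The face is the floor of the lug channel: seated lugs rest on it. Below it is a bore 58 mm across, 50 mm deep; above it a channel 12 mm high under the rim, radius 44 mm. Stops let the lugs turn only clockwise from above (yaw decreasing), about 60 degrees from the slots.
- lock_mark: Two small dark ribs (10 x 5 mm) on top of the rim, across the well from each other, standing up to 23.5 mm above the grinder's top face. Origin at the socket's centre; its x axis runs along the line through both ribs: the direction of the cartridge's bar when locked (60 degrees clockwise from the slots, either way round). Fixed to the grinder.
- cartridge: Loose grey cartridge, 0.25 kg, 102 mm high, upright. Origin: centre of its underside. Nose 52 mm across, 40 mm long, chamfered; collar 60 mm across, 40 to 66 mm up; two lugs along +x and -x, 14 mm wide, 40 to 48 mm up, reaching 42 mm from the axis; on top a bar grip along x, 62 mm long, 16 mm thick, 66 to 102 mm up. Same after a half turn. Seated, its origin is 40 mm below socket.
- bar_top (a point): Centre of the top of the cartridge's bar grip, 102 mm above its origin; axes as the cartridge's.
- catch (a joint): The catch's slide, in m: 0 drawn fully back, 0.040 home at its end stop (grows towards the well, along the grinder's +y). Stays where it is left; about 2 N to move. Its flat tongue enters the rim through the slot on that side and is blocked by a lug still standing in the slot.
- catch_grip (a point): Centre of the top of the catch's steel fin, 52 mm above the grinder's top face; moves with the catch; axes as the grinder's. The fin is 44 mm long (along the slide, y), 14 mm thick (x), 38 mm high on a foot 28 mm wide. It is 135 mm from the well's axis when drawn back, 95 mm when home. Guides 12 mm high flank it.
- jar: Bystander: plain closed round jar, 60 mm across, 85 mm high, smooth sides, no bar and no lugs, on the table near the cartridge (they may be in each other's places). Origin: centre of its underside.
- cup: Bystander: white cup of brushes, 76 mm across, 180 mm high in all. Origin: centre of its underside.
- tray: Bystander: shallow white tray with glass pieces, 130 x 200 x 35 mm. Origin: centre of its underside.
- nippers: Bystander: pair of red-handled nippers lying on the table, 175 mm long along x, 18 mm high. Origin: near the pivot, at table height.
- rim_top (a point): Centre of the top of the round aluminium rim over the well, 20 mm above socket, axes as the grinder's. The rim is 98 mm across, its top 8 mm thick, its bore 64 mm across, with two slots facing each other for the lugs along the grinder's +y and -y (19 mm wide at the bore, widening outwards to radius 44 mm).
Mind the look-alikes: they are no part of the job. What is shaped like the cartridge but blue or purple is not meant.

How it is judged:
By the outcome, as a careful person would: the job done as asked, in the order asked, and still so for the second after the job is handed in, with the robot touching nothing.
It also fails if it takes over 58 s, if anything falls off the work surface, if the arm or the gripper's body presses on something with over 40 N, if the wrist force passes 120 N, or if a joint passes its speed limit or range.

ROBOT

A 6-joint arm with a two-finger parallel gripper is mounted at the origin on the work surface. World frame = base frame: x ahead of the robot, y to its left, z up, the work surface at z = 0. Lengths are in m, angles in rad, forces in N, time in s.
With the tool pointing down it reaches from about 0.375 to 0.75 m from the base axis. Payload 9 kg.
Tool frame: the origin (TCP) lies midway between the tips of the shut fingers; the grasp point (between the pads) lies 19 mm behind it; z points along the fingers, y is the direction in which the jaws open and shut (so a half turn about z gives the same grasp; the last joint's range is limited). The gripper opens to 85 mm and grips with 20 to 120 N. Pads are 22 mm wide; open, the fingers measure 114 mm over their backs; the gripper's body (76 mm by 85 mm) begins 54 mm behind the grasp point. The pads swing forward as they close: fully open they stand 13 mm farther back than shut.
Start: joints at [-1.387, 0.104, 0.097, 1.564, 0, 1.353], TCP at [0.235, -0.552, 0.196] pointing down, gripper open.
Joint ranges: [-2.99, 2.99], [-0.84, 1.86], [-1.1, 1.16], [-1.84, 2.11], [-1.51, 1.56], [-3.14, 3.14]. Speed limits (rad/s): [2.22, 2.22, 2.57, 3.14, 3.14, 3.14].

INTERFACE

Orientations are given as a unit quaternion [w, x, y, z].
In Python, from bench import r, grab_frame, get_calibration gives the robot as it stands. The module is installed in compiled form; this text tells all that it offers.
- The arm moves only by the tool carry_out, never from a script. Its argument "motion" is one flat list of numbers, 5 for each row, row after row: the finger opening in m, from 0 to 0.0854, then the shift along the world's x, y, z in m, then the turn about the world's z in degrees. In form: [hand, x, y, z, yaw, hand, x, y, z, yaw, ...]. A call has exactly 8 rows; each row shifts and turns the commanded pose from where the row before left it; what a row does not reach is not made up. A row lasts 1/12 s, in which the tool goes at most 41.7 mm and 7.16 degrees, less where a joint would pass 70% of its speed; a pose out of reach is approached as far as the arm can. A call is refused whole if a number of a shift passes 0.0417 or a number of a turn 7.16, either way. A call with a gripper value outside its range is refused whole. The fingers move at their own pace and stop on an object; "grip_force" is the grip in N (left out, the last holds). Time passes only in rows, so rows that do not move let the fingers close, or fill a call up. It gives the time, the measured TCP pose, the force and the opening at its end, in the units of the state.
- r.get_state(): the state, without advancing time (a new reading comes with each control period).
- grab_frame(name): name is "scene" or "top" or "wrist"; returns the picture (384x512x3 uint8, red, green, blue); there is no depth.
- get_calibration(name): a dict with "K" (3x3 intrinsics, pixels), "world_to_cam" (4x4, takes a point from world to camera coordinates). Camera axes: x right, y up, looking along -z (the intrinsics and any distortion apply to the point x, -y, -z); pixel columns grow to the right and rows downward; lengths in m; the calibration is good to about 2 mm. The wrist camera is an equidistant fisheye: a pixel r from the principal point sees the ray r / f radians off the axis. A picture is of the moment at which its call begins: read the wrist's pose just before it. get_calibration takes no time and is no camera call; for the wrist camera it gives the pose at the moment of the call.
- r.job_done(): hands the job in, once; it reports no verdict.
The state is a dict: "clock": time; "qpos": joint angles; "qd": joint speeds; "joint_efforts": joint torques, N m; "tcp_pos": TCP position; "eef_rot": TCP orientation; "wrist_force": force on the tool from outside, world axes, zero at the start; "ft_torque": the same for the moment, N m; "finger_gap": finger opening in m.
Only numpy, scipy, OpenCV 4.12 (cv2) and the standard library are available. Lean on these libraries where they do the work, as an engineer would, in place of code of your own. Each camera call takes 0.05 s, during which the arm holds its last target. There are 200 camera calls.

## Working session

There is one attempt and no reset: what is moved stays moved. The work goes in short steps, Python scripts to look and compute and a tool call to move; the robot and the scene stay as the last step left them, time stands still between calls to the robot, and variables do not carry over. Pictures are saved under pics/ and viewed, about 8 in all and at most 12, crops included, and the job is handed in when it is done.

Besides the shell and the picture viewer there is one more tool, called after ">>>" in YAML: its name, and indented under it one key for each argument. carry_out: Moves the arm, as the interface text tells. Its arguments: {"type":"object","properties":{"motion":{"type":"array","items":{"type":"number"}},"grip_force":{"type":"number"}},"required":["motion"]}

```bash
mkdir -p pics
cat > h.py <<'E'
import numpy as np, cv2
from bench import r, grab_frame, get_calibration
def cal(n):
    c=get_calibration(n); return np.array(c["K"]),np.array(c["world_to_cam"])
def save(n,f,crop=None,s=1):
    im=grab_frame(n)[:,:,::-1]
    cv2.imwrite("pics/full_"+f,im)
    if crop: im=im[crop[1]:crop[3],crop[0]:crop[2]]
    cv2.imwrite("pics/"+f,cv2.resize(im,None,fx=s,fy=s,interpolation=cv2.INTER_CUBIC))
def ray(K,T,u,v,fish=False):
    x=(u-K[0,2])/K[0,0]; y=(v-K[1,2])/K[1,1]
    if fish:
        t=np.hypot(x,y); s=np.sin(t)/max(t,1e-9); d=np.array([x*s,-y*s,-np.cos(t)])
    else: d=np.array([x,-y,-1.])
    R=T[:3,:3]; return -R.T@T[:3,3], R.T@d
def at(K,T,u,v,z,fish=False):
    o,d=ray(K,T,u,v,fish); return o+d*(z-o[2])/d[2]
def proj(K,T,p,fish=False):
    q=T[:3,:3]@np.array(p)+T[:3,3]; x,y,z=q[0],-q[1],-q[2]
    if fish:
        rr=np.hypot(x,y); t=np.arctan2(rr,z); x,y=x/rr*t,y/rr*t
    else: x,y=x/z,y/z
    return np.array([K[0,0]*x+K[0,2],K[1,1]*y+K[1,2]])
E
python3 - <<'E'
from h import *
save("top","top0.png",s=1.56); save("scene","scene0.png",s=1.56)
for n in("top","scene","wrist"):
    K,T=cal(n); print(n,K.round(1).tolist(),(-T[:3,:3].T@T[:3,3]).round(3))
c=get_calibration("top"); print(c.keys())
print(r.get_state())
E
```

```text
top [[376.8, 0.0, 260.7], [0.0, 376.8, 188.5], [0.0, 0.0, 1.0]] [0.524 0.038 1.344]
scene [[388.9, 0.0, 252.5], [0.0, 388.9, 196.5], [0.0, 0.0, 1.0]] [1.251 1.055 1.141]
wrist [[297.3, 0.0, 252.8], [0.0, 297.3, 190.6], [0.0, 0.0, 1.0]] [ 0.3   -0.525  0.374]
dict_keys(['K', 'world_to_cam'])
{'clock': 0.1, 'qpos': array([-1.38669917e+00,  1.04643106e-01,  9.65729103e-02,  1.56391179e+00,
       -3.28642303e-05,  1.35311214e+00]), 'qd': array([-1.19622054e-03, -8.09177006e-04,  1.10574876e-03,  1.61181058e-03,
       -1.24147003e-03,  7.87749837e-05]), 'joint_efforts': array([ 7.28902043e-03, -5.58199060e+01,  5.04725397e+01,  1.26277981e-02,
       -2.17600100e-04,  5.02074883e-06]), 'tcp_pos': array([ 0.23457896, -0.5518775 ,  0.19541229]), 'eef_rot': array([-5.93022925e-04,  9.79889066e-01,  1.99542144e-01, -6.47455405e-06]), 'wrist_force': array([-0.03812388, -0.28212775, -0.76102342]), 'ft_torque': array([-0.04141461,  0.03486254,  0.01120569]), 'finger_gap': 0.0851025459843577}
```

View pics/top0.png

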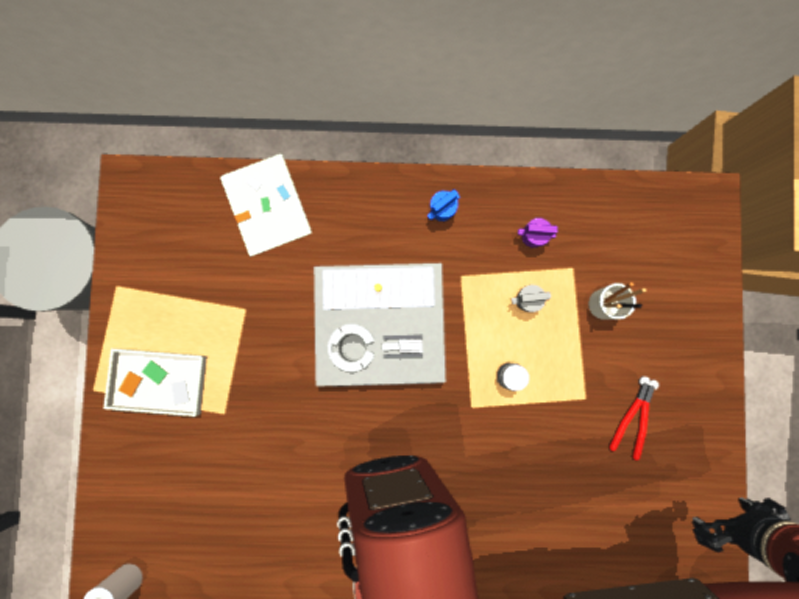

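View pics/scene0.png

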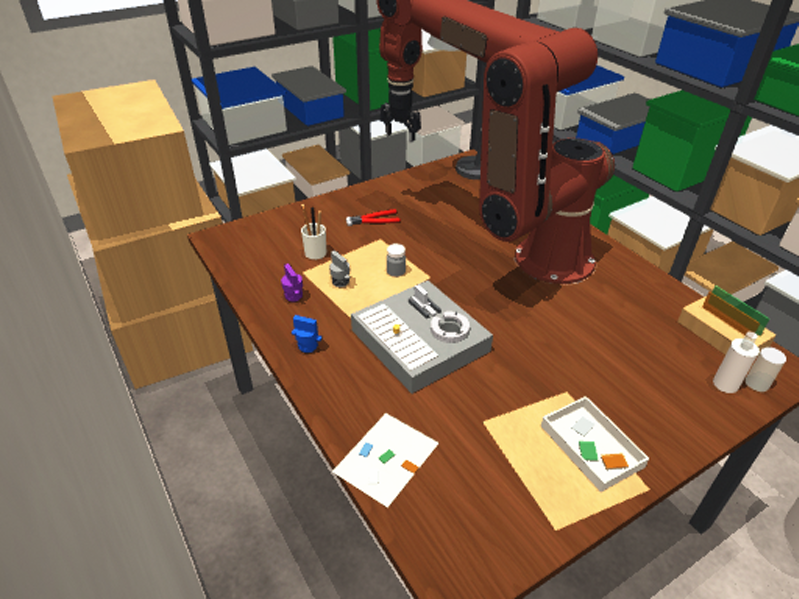

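The overview shows the grey barred cartridge near (533,299) of the enlarged top view, with the jar at (514,377), the well at (351,348) and the catch at (404,347). Next I'll take an enlarged crop.

Run:
```python
import cv2
im=cv2.imread("pics/full_top0.png")
a=cv2.resize(im[165:255,195:290],(634,600),interpolation=cv2.INTER_CUBIC)   # scale 6.67
b=cv2.resize(im[175:210,320:365],None,fx=3.55,fy=3.55,interpolation=cv2.INTER_CUBIC)
c=cv2.copyMakeBorder(a,0,0,0,b.shape[1],cv2.BORDER_CONSTANT); c[:b.shape[0],634:]=b
cv2.imwrite("pics/crop1.png",c); print(c.shape)
```

```text
(600, 794, 3)
```

View pics/crop1.png

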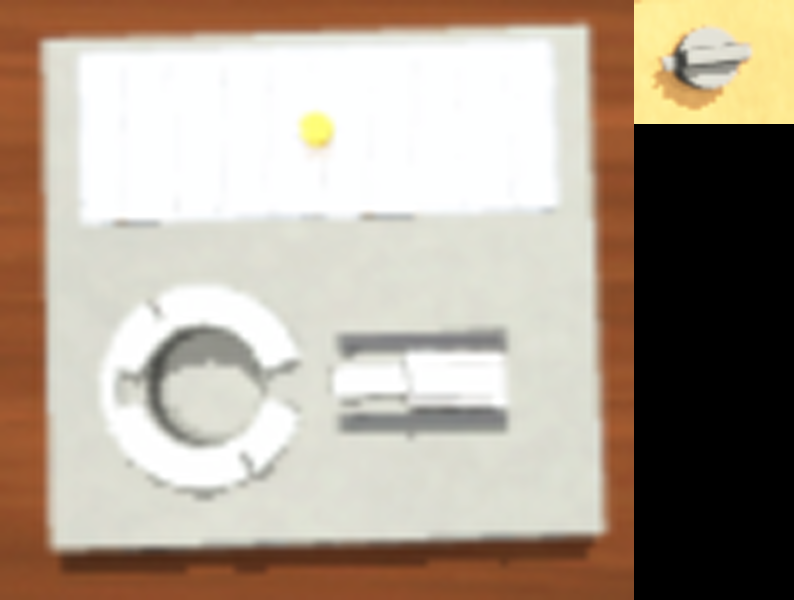

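The crop shows the grinder's top-face corners at (42,40), (588,25), (606,535) and (52,550). The rim centre is near (203,388), the ribs are at (155,310) and (250,465), and the bar runs from about (682,56) to (750,46).

Run:
```python
from h import *
K,T=cal("top")
g=lambda u,v,z:at(K,T,195+(u-.0)/6.67,165+v/6.67,z)[:2]
b=lambda u,v,z:at(K,T,320+(u-634)/3.55,175+v/3.55,z)[:2]
C=[g(42,40,.06),g(588,25,.06),g(606,535,.06),g(52,550,.06)]
print(np.round(C,4)); c=np.mean(C,0)
for i,j in((0,1),(3,2)): d=C[i]-C[j]; print(np.degrees(np.arctan2(d[1],d[0]))-90,np.linalg.norm(d))
for i,j in((3,0),(2,1)): d=C[j]-C[i]; print(np.degrees(np.arctan2(d[1],d[0])),np.linalg.norm(d))
y=np.radians(1.5); R=np.array([[np.cos(y),-np.sin(y)],[np.sin(y),np.cos(y)]])
print("ctr",c,"well from corners",c+R@[-.05,.06],"rim",g(203,388,.08))
d=g(155,310,.0835)-g(250,465,.0835);print("ribs",np.degrees(np.arctan2(d[1],d[0])))
p,q=b(682,56,.102),b(750,46,.102);d=q-p
print("bar",p,q,(p+q)/2,np.linalg.norm(d),np.degrees(np.arctan2(d[1],d[0])))
s=r.get_state(); 
from scipy.spatial.transform import Rotation as Ro
Q=s["eef_rot"];M=Ro.from_quat(Q[[1,2,3,0]]).as_matrix();print(M.round(3))
```

```text
[[ 0.6895  0.2319]
 [ 0.7054 -0.0487]
 [ 0.4452 -0.0636]
 [ 0.4302  0.2162]]
3.2491417596245924 0.2810079141226491
3.072267275231681 0.28021587828665817
3.4641405223742145 0.25975531926239015
3.289008945845244 0.2606185904198692
ctr [0.56759422 0.08393945] well from corners [0.51604074 0.14261004] rim [0.5139132  0.14126547]
ribs 33.496125319044936
bar [ 0.63076016 -0.21445773] [ 0.64194565 -0.27802535] [ 0.6363529  -0.24624154] 0.06454422471434587 -80.02028320926071
[[ 0.92   0.391 -0.   ]
 [ 0.391 -0.92   0.001]
 [ 0.    -0.001 -1.   ]]
```

>>> carry_out:
  motion: [0.085, 0.03, 0.022, 0.006, 5, 0.085, 0.03, 0.022, 0.006, 5, 0.085, 0.03, 0.022, 0.006, 5, 0.085, 0.03, 0.022, 0.006, 5, 0.085, 0.03, 0.022, 0.006, 5, 0.085, 0.03, 0.022, 0.006, 5, 0.085, 0.03, 0.022, 0.006, 5, 0.085, 0.03, 0.022, 0.006, 5]

```text
clock: 0.77
tcp_pos: [0.4758, -0.3748, 0.2441]
eef_rot: [-0.0, 0.851, 0.524, -0.0]
wrist_force: [0.5, -1.3, 0.7]
finger_gap: 0.0853
```

>>> carry_out:
  motion: [0.085, 0.02, 0.016, 0, 4.6, 0.085, 0.02, 0.016, 0, 4.6, 0.085, 0.02, 0.016, 0, 4.6, 0.085, 0.02, 0.016, 0, 4.6, 0.085, 0.02, 0.016, 0, 4.6, 0.085, 0.02, 0.016, 0, 4.6, 0.085, 0.02, 0.016, 0, 4.6, 0.085, 0.02, 0.016, 0, 4.6]

```text
clock: 1.43
tcp_pos: [0.6354, -0.2472, 0.2436]
eef_rot: [-0.0, 0.642, 0.766, -0.0]
wrist_force: [-0.2, -1.5, -0.4]
finger_gap: 0.085
```

Run:
```python
from h import *
from scipy.spatial.transform import Rotation as Ro
s=r.get_state();Q=s["eef_rot"];M=Ro.from_quat(Q[[1,2,3,0]]).as_matrix()
print(s["clock"],s["tcp_pos"],np.degrees(np.arctan2(M[1,1],M[0,1])),s["qpos"].round(3))
K,T=cal("wrist"); np.savez("w1.npz",K=K,T=T)
save("wrist","w1.png",s=1.56)
for p in ([.636,-.246,.102],): print(proj(K,T,p,True)*1.56)
```

```text
1.4333 [ 0.63540542 -0.24719356  0.24361311] 10.049910373849094 [-0.562  0.393  0.516  1.695  0.     0.833]
[396.02623314 265.6045753 ]
```

View pics/w1.png

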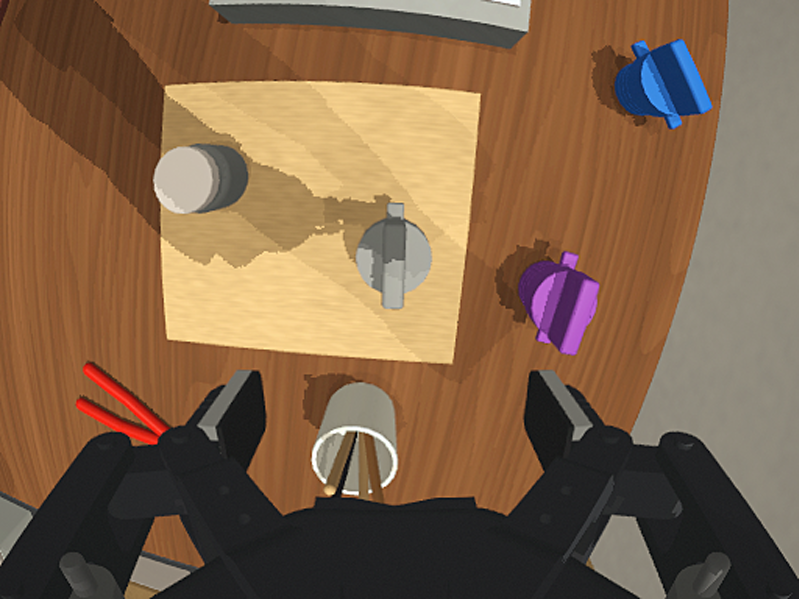

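The wrist view shows the cartridge's bar from about (397,218) to (393,308), the cup at (355,455) and the jar at (190,180). The predicted bar centre of (396,266) fits, so I'll zoom in.

Run:
```python
import cv2
im=cv2.imread("pics/full_w1.png")[120:205,220:285]
cv2.imwrite("pics/w1c.png",cv2.resize(im,None,fx=7,fy=7,interpolation=cv2.INTER_CUBIC))
```

```text
(no output)
```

View pics/w1c.png

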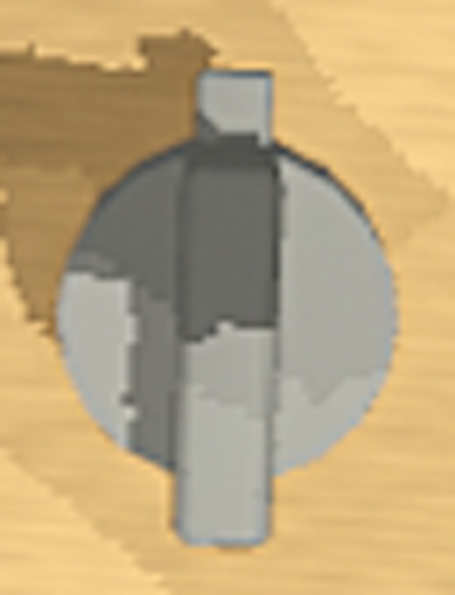

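The bar's top corners in the crop are near (188,162), (281,162), (270,545) and (176,545). The collar's circle centre is near (228,308).

Run:
```python
from h import *
d=np.load("w1.npz");K,T=d["K"],d["T"]
g=lambda u,v,z:at(K,T,220+u/7-.4,120+v/7-.4,z,True)[:2]
P=[g(188,162,.102),g(281,162,.102),g(270,545,.102),g(176,545,.102)]
print(np.round(P,4),np.mean(P,0)); a=(P[0]+P[1])/2;b=(P[2]+P[3])/2
print(a-b,np.linalg.norm(a-b),np.degrees(np.arctan2(*(a-b)[::-1])))
print("collar",g(228,308,.066),[g(*q,.066) for q in((57,310),(399,310))])
print("lug",g(236,72,.048), "to centre ~42mm")
```

```text
[[ 0.6228 -0.2174]
 [ 0.6369 -0.2149]
 [ 0.6463 -0.276 ]
 [ 0.6314 -0.2787]] [ 0.63433638 -0.24673615]
[-0.00897664  0.06124717] 0.06190150187754703 98.33814536455415
collar [ 0.6339603  -0.24584801] [array([ 0.6046252 , -0.25133108]), array([ 0.66337653, -0.24091997])]
lug [ 0.62839269 -0.20645101] to centre ~42mm
```

>>> carry_out:
  motion: [0.085, -0.0012, 0.0007, -0.03, -1.2, 0.085, 0, 0, -0.03, 0, 0.085, 0, 0, -0.03, 0, 0.085, 0, 0, -0.03, 0, 0.085, 0, 0, -0.025, 0, 0.085, 0, 0, -0.018, 0, 0.085, 0, 0, -0.009, 0, 0.085, 0, 0, 0, 0]

```text
clock: 2.15
tcp_pos: [0.6319, -0.2466, 0.0692]
eef_rot: [-0.002, 0.652, 0.758, -0.0]
wrist_force: [-0.2, 0.4, -0.6]
finger_gap: 0.0851
```

>>> carry_out:
  motion: [0.0, 0, 0, 0, 0, 0.0, 0, 0, 0, 0, 0.0, 0, 0, 0, 0, 0.0, 0, 0, 0, 0, 0.0, 0, 0, 0, 0, 0.0, 0, 0, 0, 0, 0.0, 0, 0, 0, 0, 0.0, 0, 0, 0, 0]
  grip_force: 60

```text
clock: 2.82
tcp_pos: [0.6335, -0.2476, 0.0723]
eef_rot: [0.0, 0.652, 0.758, 0.0]
wrist_force: [-0.2, 0.7, -0.5]
finger_gap: -0.0001
```

The gap reads 0, meaning nothing is gripped. I'll look.

Run:
```python
from h import *
s=r.get_state();print(s["tcp_pos"],s["finger_gap"],s["wrist_force"],s["qpos"])
K,T=cal("wrist"); np.savez("w2.npz",K=K,T=T)
save("wrist","w2.png"); save("scene","s2.png"); 
a=cv2.imread("pics/full_w2.png"); b=cv2.imread("pics/full_s2.png")[100:220,170:300]
b=cv2.resize(b,None,fx=384/120*.7,fy=384/120*.7,interpolation=cv2.INTER_CUBIC)
c=np.zeros((384,512+b.shape[1],3),np.uint8);c[:,:512]=a;c[:b.shape[0],512:]=b;print(c.shape)
cv2.imwrite("pics/w2s2.png",c)
print(proj(K,T,s["tcp_pos"],True),proj(K,T,[.6342,-.2465,.102],True))
```

```text
[ 0.63349426 -0.24759144  0.07225563] -0.00012824454497019168 [-0.24932758  0.73246812 -0.49384136] [-5.64315737e-01  3.60020131e-01  1.64466435e-01  1.37501626e+00
  3.86662534e-05  8.56033316e-01]
(384, 803, 3)
[253.10449305 218.59904319] [254.69071179 236.78451911]
```

View pics/w2s2.png

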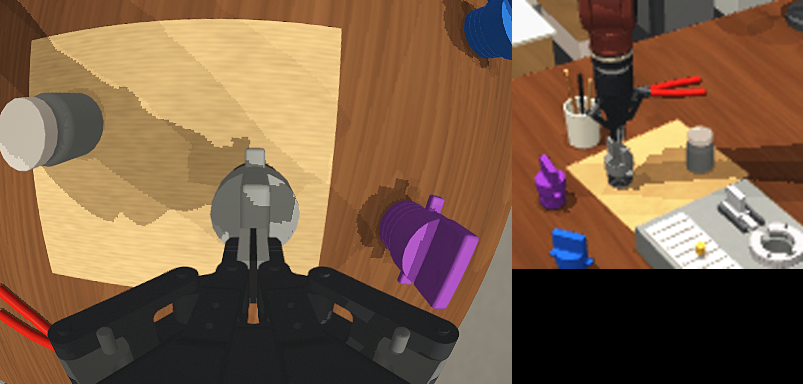

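The fingers look astride the bar despite the zero gap reading. A small lift and the weight reading will decide.

>>> carry_out:
  motion: [0.0, 0, 0, 0.003, 0, 0.0, 0, 0, 0.005, 0, 0.0, 0, 0, 0.006, 0, 0.0, 0, 0, 0.006, 0, 0.0, 0, 0, 0.005, 0, 0.0, 0, 0, 0, 0, 0.0, 0, 0, 0, 0, 0.0, 0, 0, 0, 0]

```text
clock: 3.58
tcp_pos: [0.6334, -0.2475, 0.097]
eef_rot: [-0.0, 0.652, 0.758, 0.0]
wrist_force: [-0.5, -0.5, -0.1]
finger_gap: -0.0001
```

Run:
```python
from h import *
s=r.get_state();print(s["tcp_pos"],s["finger_gap"],s["wrist_force"],s["ft_torque"])
K,T=cal("wrist");save("wrist","w3.png")
a=cv2.imread("pics/full_w2.png")[130:290,190:320]; b=cv2.imread("pics/full_w3.png")[130:290,190:320]
cv2.imwrite("pics/w3cmp.png",cv2.resize(np.hstack([a,b]),None,fx=3,fy=3,interpolation=cv2.INTER_CUBIC))
```

```text
[ 0.63341641 -0.24750598  0.09699429] -9.09220440265277e-05 [-0.54669213 -0.45600649 -0.12759632] [-0.00046645 -0.02772347 -0.00793509]
```

View pics/w3cmp.png

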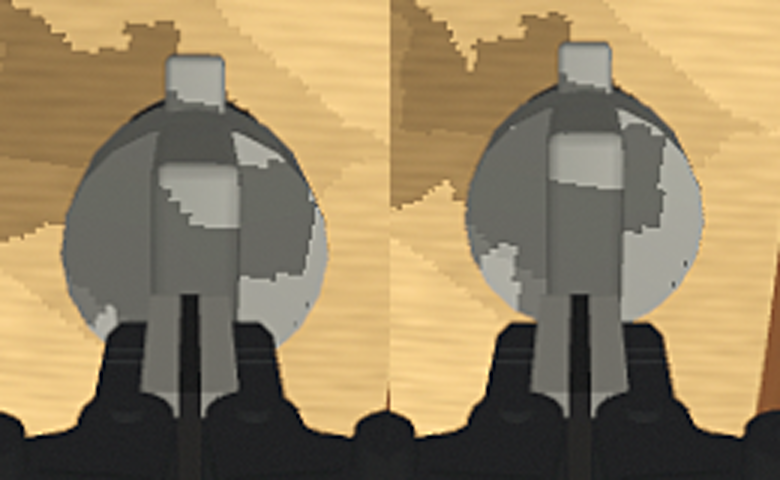

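The cartridge didn't lift. I'll work out from the pictures where it and the fingers really are.

Run:
```python
from h import *
s=r.get_state();t=s["tcp_pos"]
K,T=cal("wrist");f=lambda p:proj(K,T,p,True).round(1)
print("tcp w3",f(t))
u=np.array([-.149,.989]) ; c=np.array([.6342,-.2465])
for nm,rr,z in(("barfar top",31,.102),("barfar bottom",31,.066),("lug tip",42,.048),("collar far edge",30,.066),("collar near",-30,.066)):
    print(nm,f([*(c+u*rr/1e3),z]))
Ks,Ts=cal("scene");print("scene tcp now",proj(Ks,Ts,t),"at .072",proj(Ks,Ts,t-[0,0,.025]),"bar",proj(Ks,Ts,[*c,.102]),"base",proj(Ks,Ts,[*c,0]))
a=cv2.imread("pics/full_s2.png")[140:190,180:250]
im=grab_frame("scene")[:,:,::-1][140:190,180:250]
cv2.imwrite("pics/s3.png",cv2.resize(np.hstack([a,im]),None,fx=5.7,fy=5.7,interpolation=cv2.INTER_CUBIC))
```

```text
tcp w3 [253.1 218.5]
barfar top [254.9 172. ]
barfar bottom [254.6 161.1]
lug tip [254.5 142.8]
collar far edge [254.6 162.4]
collar near [254.4 238.9]
scene tcp now [216.72940827 164.03135857] at .072 [217.0405959  168.45403196] bar [216.5826752 163.2612958] base [217.82577123 180.88049902]
```

View pics/s3.png

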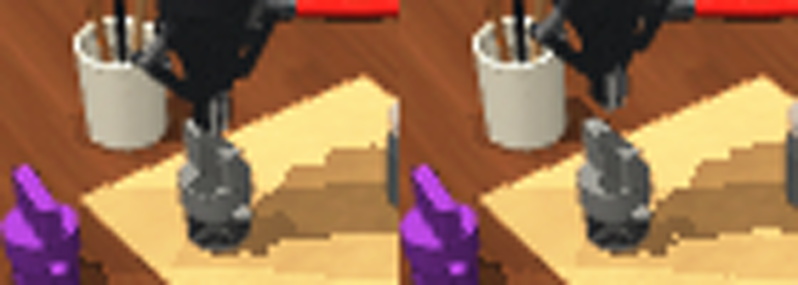

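The cartridge is upright and undisturbed. The scene shows the shut fingertips at row 162.8, where the reported TCP predicts 168.5, and the wrist view agrees. So the real fingertips are about 30 mm higher than the reported TCP, and they closed just above the bar. I'll open, go lower by that amount and grip again.

>>> carry_out:
  motion: [0.085, 0.0008, 0.001, 0, 0, 0.085, 0, 0, 0, 0, 0.085, 0, 0, 0, 0, 0.085, 0, 0, 0, 0, 0.085, 0, 0, 0, 0, 0.085, 0, 0, 0, 0, 0.085, 0, 0, -0.01, 0, 0.085, 0, 0, -0.01, 0]

```text
clock: 4.35
tcp_pos: [0.6347, -0.2468, 0.0769]
eef_rot: [0.001, 0.652, 0.758, 0.0]
wrist_force: [-0.2, -0.1, -0.2]
finger_gap: 0.0844
```

>>> carry_out:
  motion: [0.085, 0, 0, -0.01, 0, 0.085, 0, 0, -0.01, 0, 0.085, 0, 0, -0.008, 0, 0.085, 0, 0, -0.006, 0, 0.085, 0, 0, 0, 0, 0.085, 0, 0, 0, 0, 0.0, 0, 0, 0, 0, 0.0, 0, 0, 0, 0]

```text
clock: 5.02
tcp_pos: [0.6347, -0.2468, 0.044]
eef_rot: [0.001, 0.652, 0.758, 0.0]
wrist_force: [-0.0, 0.8, -1.4]
finger_gap: 0.0634
```

>>> carry_out:
  motion: [0.0, 0, 0, 0, 0, 0.0, 0, 0, 0, 0, 0.0, 0, 0, 0, 0, 0.0, 0, 0, 0, 0, 0.0, 0, 0, 0, 0, 0.0, 0, 0, 0, 0, 0.0, 0, 0, 0, 0, 0.0, 0, 0, 0, 0]
  grip_force: 60

```text
clock: 5.68
tcp_pos: [0.6345, -0.2467, 0.0435]
eef_rot: [0.0, 0.652, 0.758, 0.0]
wrist_force: [0.7, -0.2, 3.4]
finger_gap: 0.0151
```

Gripped: the gap is 15.1 mm. Lift and carry it.

>>> carry_out:
  motion: [0.0, 0, 0, 0.004, 0, 0.0, 0, 0, 0.01, 0, 0.0, 0, 0, 0.018, 0, 0.0, 0, 0, 0.022, 0, 0.0, 0, 0, 0.024, 0, 0.0, 0, 0, 0.024, 0, 0.0, 0, 0, 0.02, 0, 0.0, -0.004, 0.012, 0.014, 0]

```text
clock: 6.35
tcp_pos: [0.6307, -0.2362, 0.1816]
eef_rot: [0.001, 0.653, 0.758, -0.0]
wrist_force: [0.2, -1.3, -1.9]
finger_gap: 0.0147
```

>>> carry_out:
  motion: [0.0, -0.008, 0.025, 0, -0.7, 0.0, -0.01, 0.033, 0, -0.7, 0.0, -0.01, 0.033, 0, -0.7, 0.0, -0.01, 0.033, 0, -0.7, 0.0, -0.01, 0.033, 0, -0.7, 0.0, -0.01, 0.033, 0, -0.7, 0.0, -0.01, 0.033, 0, -0.7, 0.0, -0.01, 0.033, 0, -0.4]

```text
clock: 7.02
tcp_pos: [0.5507, 0.0236, 0.179]
eef_rot: [-0.0, 0.687, 0.727, -0.0]
wrist_force: [-0.2, 0.2, -1.8]
finger_gap: 0.015
```

>>> carry_out:
  motion: [0.0, -0.01, 0.033, 0, 0, 0.0, -0.01, 0.032, 0, 0, 0.0, -0.01, 0.03, 0, 0, 0.0, -0.0084, 0.0159, 0, 0, 0.0, 0, 0.008, 0, 0, 0.0, 0, 0, 0, 0, 0.0, 0, 0, 0, 0, 0.0, 0, 0, 0, 0]

```text
clock: 7.68
tcp_pos: [0.514, 0.1395, 0.179]
eef_rot: [0.0, 0.687, 0.727, -0.0]
wrist_force: [0.4, -0.7, -2.9]
finger_gap: 0.0152
```

Run:
```python
from h import *
from scipy.spatial.transform import Rotation as Ro
s=r.get_state();Q=s["eef_rot"];M=Ro.from_quat(Q[[1,2,3,0]]).as_matrix()
print(s["clock"],s["tcp_pos"],np.degrees(np.arctan2(M[1,1],M[0,1])),s["qpos"].round(3),s["finger_gap"],s["wrist_force"])
K,T=cal("wrist"); np.savez("w4.npz",K=K,T=T);f=lambda p:proj(K,T,p,True).round(1)
save("wrist","w4.png",s=1.56)
w=np.array([.5141,.1411])
t=np.radians(33.3);u=np.array([np.cos(t),np.sin(t)])
for k in(1,-1): print("rib",f([*(w+k*u*.0405),.0835])*1.56)
print("bar top",f([*s["tcp_pos"][:2],s["tcp_pos"][2]-.0435+.102])*1.56)
```

```text
7.6833 [0.5140365  0.13950483 0.17895697] 3.2741287887654935 [ 0.019 -0.104 -0.142  1.533 -0.     1.533] 0.01519622323304069 [ 0.37186945 -0.7106401  -2.86593624]
rib [453.18 248.04]
rib [338.832 312.156]
bar top [394.68  412.776]
```

View pics/w4.png

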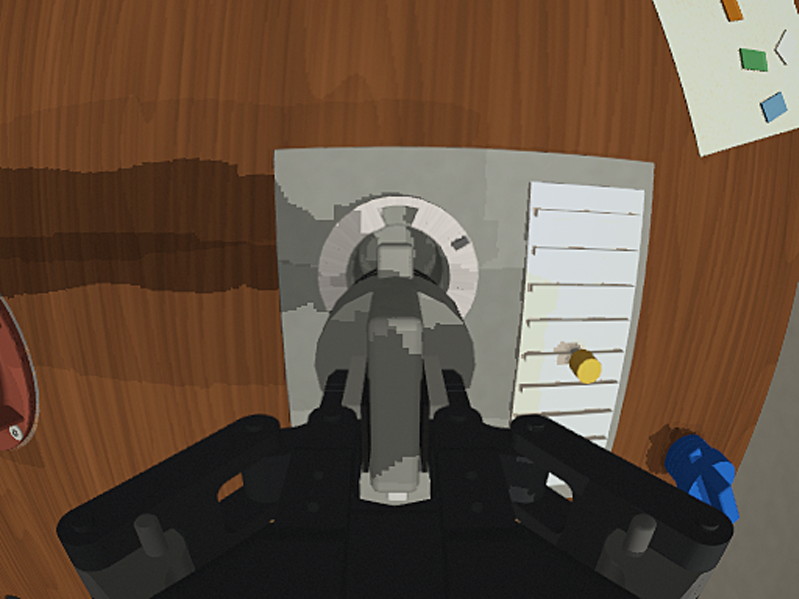

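The cartridge hangs true in the fingers (bar at columns 370–425). The rim's outer edge runs from column 318 to 479 with its top at row 195. The far rib is at (461,243), where (453,248) was predicted, so I'll refine the well from this.

Run:
```python
from h import *
im=cv2.imread("pics/full_w4.png")[115:245,190:320]
cv2.imwrite("pics/w4c.png",cv2.resize(im,None,fx=4.6,fy=4.6,interpolation=cv2.INTER_CUBIC))
```

```text
(no output)
```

View pics/w4c.png

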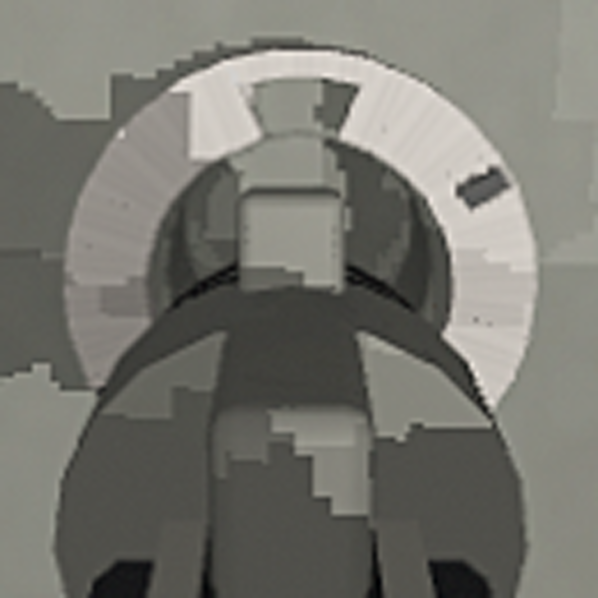

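Run:
```python
from h import *
from scipy.optimize import least_squares
d=np.load("w4.npz");K,T=d["K"],d["T"]
g=lambda u,v,z:at(K,T,190+u/4.6-.4,115+v/4.6-.4,z,True)[:2]
P=np.array([g(*q,.08) for q in((65,270),(537,270),(300,47),(490,410),(92,388))])
s=least_squares(lambda c:np.hypot(*(P-c[:2]).T)-c[2],[.51,.14,.049]);print("free",s.x,s.fun.round(4))
s=least_squares(lambda c:np.hypot(*(P-c).T)-.049,[.51,.14]);w=s.x;print("r49",w,s.fun.round(4))
B=np.array([g(*q,.08) for q in((150,270),(453,270),(300,132))])
s2=least_squares(lambda c:np.hypot(*(B-c).T)-.032,[.51,.14]);print("bore",s2.x,s2.fun.round(4))
for n,p in(("slot",(g(262,140,.08)+g(343,135,.08))/2),("slot out",(g(248,85,.08)+g(358,82,.08))/2),("rib",g(482,188,.0835))):
    e=p-w;print(n,p,np.degrees(np.arctan2(e[1],e[0])),np.linalg.norm(e))
z0=.17896-.0435
l=g(291,190,z0+.048);b=g(292,408,z0+.102)
q=np.array([g(58,540,z0+.066),g(525,540,z0+.066)]);print("lug",l,"bar end",b,"collar mid",q.mean(0),q)
print(np.degrees(np.arctan2(*(l-b)[::-1])))
```

```text
free [0.51555786 0.14345501 0.04967039] [-0.0002  0.0003 -0.     -0.0003  0.0003]
r49 [0.51554356 0.14351124] [0.0004 0.001  0.0006 0.0004 0.001 ]
bore [0.51586652 0.14366459] [-0.0002 -0.0002  0.    ]
slot [0.51423655 0.17453891] 92.4120864231038 0.031055187536946825
slot out [0.51369203 0.18562858] 92.51716208566695 0.042158013308304654
rib [0.55132814 0.166961  ] 33.23696416318492 0.04278349500195977
lug [0.51159237 0.18085375] bar end [0.51236298 0.16955238] collar mid [0.51400906 0.13979358] [[0.4846522  0.13810994]
 [0.54336592 0.14147721]]
93.90080733249776
```

The wrist picture puts the well at about (0.5155, 0.1435) and the cartridge at the TCP, so I'll shift by (+1.4, +3.6) mm and descend in steps.

>>> carry_out:
  motion: [0.0, 0.0014, 0.0036, 0, -0.3, 0.0, 0, 0, -0.014, 0, 0.0, 0, 0, -0.016, 0, 0.0, 0, 0, -0.014, 0, 0.0, 0, 0, -0.008, 0, 0.0, 0, 0, -0.005, 0, 0.0, 0, 0, -0.005, 0, 0.0, 0, 0, -0.005, 0]

```text
clock: 8.4
tcp_pos: [0.5157, 0.1438, 0.1124]
eef_rot: [0.0, 0.688, 0.725, 0.0]
wrist_force: [-0.0, 0.4, -2.6]
finger_gap: 0.015
```

>>> carry_out:
  motion: [0.0, 0, 0, -0.005, 0, 0.0, 0, 0, -0.005, 0, 0.0, 0, 0, -0.004, 0, 0.0, 0, 0, -0.004, 0, 0.0, 0, 0, -0.004, 0, 0.0, 0, 0, 0, 0, 0.0, 0, 0, 0, 0, 0.0, 0, 0, 0, 0]

```text
clock: 9.07
tcp_pos: [0.5154, 0.144, 0.0903]
eef_rot: [0.0, 0.688, 0.726, 0.0]
wrist_force: [1.3, 0.0, -1.7]
finger_gap: 0.0148
```

Run:
```python
from h import *
s=r.get_state();print(s["tcp_pos"],s["wrist_force"],s["ft_torque"],s["finger_gap"])
```

```text
[0.51535699 0.14396903 0.09030617] [ 1.27366138  0.02940594 -1.74037138] [ 0.03767823  0.03174995 -0.00759919] 0.014757014813073312
```

The nose is in without side force. I'll continue down through the slots.

>>> carry_out:
  motion: [0.0, 0, -0.0004, -0.004, 0, 0.0, 0, 0, -0.003, 0, 0.0, 0, 0, -0.003, 0, 0.0, 0, 0, -0.003, 0, 0.0, 0, 0, -0.003, 0, 0.0, 0, 0, 0, 0, 0.0, 0, 0, 0, 0, 0.0, 0, 0, 0, 0]

```text
clock: 9.73
tcp_pos: [0.5153, 0.1436, 0.0742]
eef_rot: [0.0, 0.688, 0.726, 0.0]
wrist_force: [0.0, -0.5, -2.2]
finger_gap: 0.0145
```

>>> carry_out:
  motion: [0.0, 0, 0, -0.003, 0, 0.0, 0, 0, -0.003, 0, 0.0, 0, 0, -0.002, 0, 0.0, 0, 0, -0.002, 0, 0.0, 0, 0, -0.001, 0, 0.0, 0, 0, 0, 0, 0.0, 0, 0, 0, 0, 0.0, 0, 0, 0, 0]

```text
clock: 10.4
tcp_pos: [0.5152, 0.1436, 0.0634]
eef_rot: [0.0, 0.688, 0.726, 0.0]
wrist_force: [-2.6, 0.6, 4.3]
finger_gap: 0.0152
```

The lugs are on the floor (force reversed to +4 N at the expected height). Turn clockwise.

>>> carry_out:
  motion: [0.0, 0, 0, 0, -3, 0.0, 0, 0, 0, -5, 0.0, 0, 0, 0, -6, 0.0, 0, 0, 0, -6, 0.0, 0, 0, 0, -6, 0.0, 0, 0, 0, -6, 0.0, 0, 0, 0, -6, 0.0, 0, 0, 0, -6]

```text
clock: 11.07
tcp_pos: [0.5159, 0.1435, 0.0635]
eef_rot: [0.0, 0.911, 0.413, 0.001]
wrist_force: [-0.6, 0.8, 1.3]
finger_gap: 0.0147
```

>>> carry_out:
  motion: [0.0, 0, 0, 0, -4, 0.0, 0, 0, 0, -3, 0.0, 0, 0, 0, -2, 0.0, 0, 0, 0, -2, 0.0, 0, 0, 0, -2, 0.0, 0, 0, 0, -1, 0.0, 0, 0, 0, 0, 0.0, 0, 0, 0, 0]

```text
clock: 11.73
tcp_pos: [0.5158, 0.1435, 0.0635]
eef_rot: [0.0, 0.954, 0.301, 0.001]
wrist_force: [1.0, 0.3, 3.0]
finger_gap: 0.0145
```

```bash
cat >> h.py <<'E'
def st():
    from scipy.spatial.transform import Rotation as Ro
    s=r.get_state();Q=s["eef_rot"];M=Ro.from_quat(Q[[1,2,3,0]]).as_matrix()
    print(s["clock"],s["tcp_pos"].round(4),"jaw",np.degrees(np.arctan2(M[1,1],M[0,1])).round(2),s["qpos"].round(2),"F",s["wrist_force"].round(1),"M",s["ft_torque"].round(2),s["finger_gap"].round(4)); return s
E
python3 -c "
from h import *;st()"
```

```text
Traceback (most recent call last):
  File "h.py", line 27, in st
    print(s["clock"],s["tcp_pos"].round(4),"jaw",np.degrees(np.arctan2(M[1,1],M[0,1])).round(2),s["qpos"].round(2),"F",s["wrist_force"].round(1),"M",s["ft_torque"].round(2),s["finger_gap"].round(4)); return s
                                                                                                                                                                             ^^^^^^^^^^^^^^^^^^^^^
AttributeError: 'float' object has no attribute 'round'
```

```bash
sed -i 's/s\["finger_gap"\].round(4)/round(s["finger_gap"],4)/' h.py
python3 -c "
from h import *;st()"
```

```text
11.7333 [0.5158 0.1435 0.0635] jaw -54.94 [ 0.03 -0.08 -0.33  1.32 -0.    2.56] F [1.  0.3 3. ] M [-0.08 -0.27 -0.12] 0.0145
```

>>> carry_out:
  motion: [0.0, 0, 0, 0, -1, 0.0, 0, 0, 0, -1, 0.0, 0, 0, 0, -1, 0.0, 0, 0, 0, -1, 0.0, 0, 0, 0, 0, 0.0, 0, 0, 0, 0, 0.0, 0, 0, 0, 0, 0.0, 0, 0, 0, 0]

```text
clock: 12.4
tcp_pos: [0.5156, 0.1434, 0.0635]
eef_rot: [0.0, 0.963, 0.268, 0.0]
wrist_force: [1.6, -3.2, 5.0]
finger_gap: 0.015
```

```bash
python3 -c "
from h import *;st()"
```

```text
12.4 [0.5156 0.1434 0.0635] jaw -58.93 [ 0.03 -0.08 -0.33  1.32 -0.    2.63] F [ 1.6 -3.2  5. ] M [-0.67 -0.36  1.21] 0.015
```

The vertical moment rose to 1.2 N·m, so the stop is reached. Open, rise and go over the catch.

>>> carry_out:
  motion: [0.085, 0, 0, 0, 0, 0.085, 0, 0, 0, 0, 0.085, 0, 0, 0, 0, 0.085, 0, 0, 0, 0, 0.085, 0, 0, 0, 0, 0.085, 0, 0, 0.005, 0, 0.085, 0, 0, 0.015, 0, 0.085, 0, 0, 0.025, 0]

```text
clock: 13.07
tcp_pos: [0.5134, 0.1435, 0.1065]
eef_rot: [-0.001, 0.964, 0.267, -0.002]
wrist_force: [1.8, 0.1, -0.7]
finger_gap: 0.085
```

>>> carry_out:
  motion: [0.085, 0, -0.001, 0.03, 4, 0.085, 0.001, -0.01, 0.02, 6, 0.085, 0.001, -0.02, 0, 6.5, 0.085, 0.001, -0.02, 0, 6.5, 0.085, 0.001, -0.02, 0, 6.5, 0.085, 0.001, -0.02, 0, 6.5, 0.085, 0.001, -0.014, 0, 6.5, 0.085, 0.001, -0.01, 0, 6.5]

```text
clock: 13.73
tcp_pos: [0.5223, 0.0272, 0.1585]
eef_rot: [0.0, 0.764, 0.645, 0.0]
wrist_force: [-0.1, 0.7, 0.1]
finger_gap: 0.0852
```

>>> carry_out:
  motion: [0.085, 0.0006, -0.02, 0, 6.5, 0.085, 0, 0, 0, 6.5, 0.085, 0, 0, 0, 0, 0.085, 0, 0, 0, 0, 0.085, 0, 0, 0, 0, 0.085, 0, 0, 0, 0, 0.085, 0, 0, 0, 0, 0.085, 0, 0, 0, 0]

```text
clock: 14.4
tcp_pos: [0.5228, 0.0089, 0.1582]
eef_rot: [0.0, 0.688, 0.725, 0.0]
wrist_force: [0.4, -0.1, -0.0]
finger_gap: 0.085
```

Run:
```python
from h import *
st()
K,T=cal("wrist"); np.savez("w5.npz",K=K,T=T)
save("wrist","w5.png"); save("scene","s5.png")
a=cv2.imread("pics/full_w5.png")[20:300,130:400]
cv2.imwrite("pics/w5c.png",cv2.resize(a,None,fx=2.14,fy=2.14,interpolation=cv2.INTER_CUBIC))
Kt,Tt=cal("top"); print("fin from top",at(Kt,Tt,195+457/6.67,165+376/6.67,.112))
f=lambda p:(proj(K,T,p,True)-[130,20])*2.14
print("fin pred",f([.5232,.0085,.112]))
```

```text
14.4 [0.5228 0.0089 0.1582] jaw 2.99 [-0.23 -0.14 -0.21  1.5  -0.    1.29] F [ 0.4 -0.1 -0. ] M [-0.06  0.01 -0.03] 0.085
fin from top [0.52340573 0.01495714 0.112     ]
fin pred [264.2510471  379.98721318]
```

View pics/w5c.png

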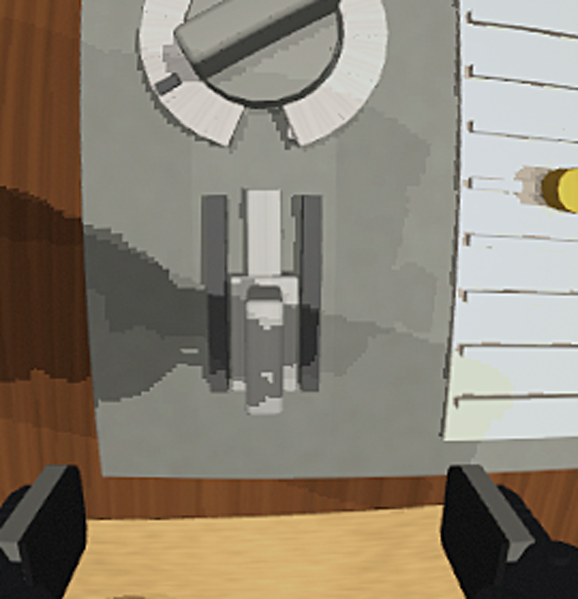

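The bar points straight at the rib and the near slot is empty. The fin top spans (264,303) to (264,413), so the catch looks a few mm off fully drawn back.

Run:
```python
from h import *
d=np.load("w5.npz");K,T=d["K"],d["T"]
g=lambda u,v,z:at(K,T,130+u/2.14-.25,20+v/2.14-.25,z,True)[:2]
a,b=g(264,301,.112),g(265,413,.112);print(a,b,(a+b)/2,np.linalg.norm(a-b))
t=np.radians(33.2);q=g(168,84,.0835);print("rib",q)
c=[g(174,33,.122),g(199,74,.122)];print("bar end",c)
p,q=g(199,74,.122),g(340,8,.122);print("bar edge yaw",np.degrees(np.arctan2(*(q-p)[::-1])))
```

```text
[0.52134789 0.03830125] [ 0.5239571  -0.00430795] [0.52265249 0.01699665] 0.04268900648626
rib [0.47938002 0.11904634]
bar end [array([0.48641141, 0.13104989]), array([0.49565171, 0.11664227])]
bar edge yaw 29.78991329911293
```

>>> carry_out:
  motion: [0.085, 0, 0.0077, 0, 0.3, 0.085, 0, 0, -0.018, 0, 0.085, 0, 0, -0.02, 0, 0.085, 0, 0, -0.02, 0, 0.085, 0, 0, -0.018, 0, 0.085, 0, 0, -0.014, 0, 0.085, 0, 0, -0.008, 0, 0.085, 0, 0, -0.004, 0]

```text
clock: 15.17
tcp_pos: [0.5221, 0.0168, 0.0549]
eef_rot: [-0.001, 0.686, 0.727, -0.0]
wrist_force: [-0.0, 0.5, 0.0]
finger_gap: 0.0851
```

>>> carry_out:
  motion: [0.0, 0, 0, 0, 0, 0.0, 0, 0, 0, 0, 0.0, 0, 0, 0, 0, 0.0, 0, 0, 0, 0, 0.0, 0, 0, 0, 0, 0.0, 0, 0, 0, 0, 0.0, 0, 0, 0, 0, 0.0, 0, 0, 0, 0]
  grip_force: 40

```text
clock: 15.83
tcp_pos: [0.5229, 0.0161, 0.0568]
eef_rot: [0.0, 0.686, 0.727, -0.0]
wrist_force: [-3.4, 0.5, 6.1]
finger_gap: 0.0132
```

```bash
python3 -c "
from h import *;st()"
```

```text
15.8333 [0.5229 0.0161 0.0568] jaw 3.31 [-0.22 -0.11 -0.37  1.31 -0.    1.29] F [-3.4  0.5  6.1] M [-0.05  0.74 -0.03] 0.0132
```

>>> carry_out:
  motion: [0.0, -0.0001, 0.002, 0, 0, 0.0, -0.0002, 0.004, 0, 0, 0.0, -0.0002, 0.004, 0, 0, 0.0, -0.0002, 0.004, 0, 0, 0.0, -0.0002, 0.004, 0, 0, 0.0, -0.0002, 0.004, 0, 0, 0.0, -0.0001, 0.002, 0, 0, 0.0, -0.0001, 0.002, 0, 0]

```text
clock: 16.5
tcp_pos: [0.5214, 0.0419, 0.0568]
eef_rot: [0.0, 0.686, 0.727, -0.0]
wrist_force: [-5.0, -2.5, 6.1]
finger_gap: 0.0135
```

>>> carry_out:
  motion: [0.0, -0.0001, 0.001, 0, 0, 0.0, 0, 0.001, 0, 0, 0.0, -0.0001, 0.001, 0, 0, 0.0, 0, 0.001, 0, 0, 0.0, 0, 0.001, 0, 0, 0.0, 0, 0, 0, 0, 0.0, 0, 0, 0, 0, 0.0, 0, 0, 0, 0]

```text
clock: 17.17
tcp_pos: [0.5212, 0.047, 0.0568]
eef_rot: [0.0, 0.686, 0.727, -0.0]
wrist_force: [-4.8, -1.5, 7.0]
finger_gap: 0.0135
```

>>> carry_out:
  motion: [0.0, -0.0001, 0.001, 0, 0, 0.0, 0, 0.001, 0, 0, 0.0, 0, 0.001, 0, 0, 0.0, 0, 0, 0, 0, 0.0, 0, 0, 0, 0, 0.0, 0, 0, 0, 0, 0.0, 0, 0, 0, 0, 0.0, 0, 0, 0, 0]

```text
clock: 17.83
tcp_pos: [0.5211, 0.0476, 0.0568]
eef_rot: [0.002, 0.687, 0.727, -0.002]
wrist_force: [-5.3, -13.4, 5.8]
finger_gap: 0.0132
```

End stop: Fy jumped to −13 N after 31.5 mm of travel, about 96 mm from the well axis, as expected. Let go and retreat.

>>> carry_out:
  motion: [0.085, 0, 0, 0, 0, 0.085, 0, 0, 0, 0, 0.085, 0, 0, 0, 0, 0.085, 0, 0, 0, 0, 0.085, 0, 0, 0, 0, 0.085, 0, 0, 0.01, 0, 0.085, 0, 0, 0.03, 0, 0.085, 0, 0, 0.04, 0]

```text
clock: 18.5
tcp_pos: [0.519, 0.0507, 0.1348]
eef_rot: [-0.002, 0.686, 0.727, -0.001]
wrist_force: [0.7, -0.0, 0.6]
finger_gap: 0.0848
```

>>> carry_out:
  motion: [0.085, 0, -0.01, 0.03, 0, 0.085, 0, -0.03, 0.03, 0, 0.085, 0, -0.04, 0, 0, 0.085, 0, -0.03, 0, 0, 0.085, 0, 0, 0, 0, 0.085, 0, 0, 0, 0, 0.085, 0, 0, 0, 0, 0.085, 0, 0, 0, 0]

```text
clock: 19.17
tcp_pos: [0.5212, -0.0583, 0.1958]
eef_rot: [-0.0, 0.686, 0.728, 0.0]
wrist_force: [-0.0, 0.1, -0.6]
finger_gap: 0.085
```

Run:
```python
from h import *
st()
K,T=cal("wrist"); np.savez("w6.npz",K=K,T=T)
save("wrist","w6.png"); save("top","t6.png")
w=(.5155,.1434,.1)
u=proj(K,T,w,True);print(u); x,y=int(u[0])-70,max(0,int(u[1])-70)
a=cv2.resize(cv2.imread("pics/full_w6.png")[y:y+170,x:x+140],None,fx=3.5,fy=3.5,interpolation=cv2.INTER_CUBIC)
b=cv2.resize(cv2.imread("pics/full_t6.png")[100:300,60:460],(300,150)); print(x,y,a.shape)
c=np.zeros((a.shape[0],a.shape[1]+300,3),np.uint8);c[:,:a.shape[1]]=a;c[:150,a.shape[1]:]=b
cv2.imwrite("pics/fin.png",c)
# bystanders: difference of top views
d=cv2.absdiff(cv2.imread("pics/full_top0.png"),cv2.imread("pics/full_t6.png")).max(2)
for n,(x0,y0,x1,y1) in dict(jar=(315,228,345,256),cup=(372,178,420,210),tray=(64,220,135,270),nip=(385,238,425,298)).items(): print(n,(d[y0:y1,x0:x1]>40).mean().round(3))
```

```text
19.1667 [ 0.5212 -0.0583  0.1958] jaw 3.38 [-0.36 -0.13 -0.13  1.56  0.    1.15] F [-0.   0.1 -0.6] M [-0.   -0.04  0.03] 0.085
[259.60226706 -25.94002783]
189 0 (595, 490, 3)
jar 0.899
cup 0.0
tray 0.0
nip 0.001
```

View pics/fin.png

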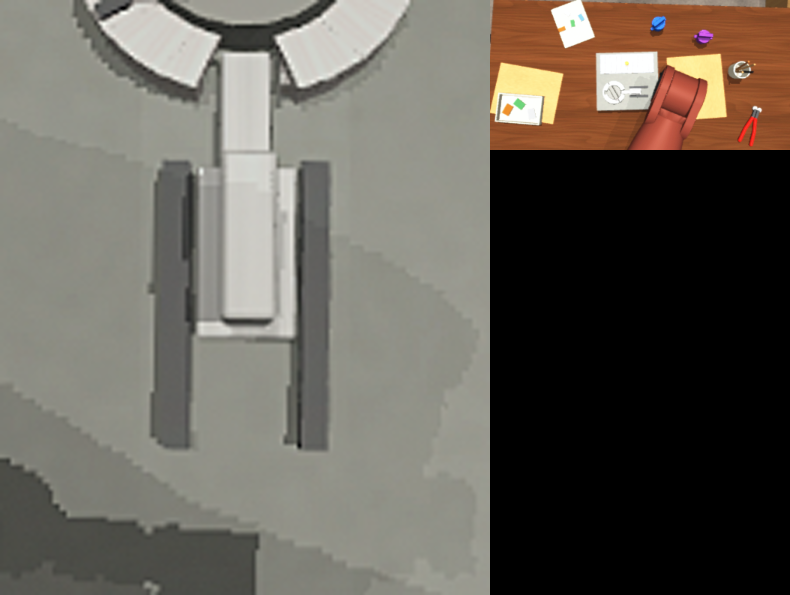

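The catch is home with its tongue in the slot. The arm hides the jar in the top view, so I'll check the jar in the scene view and hand in.

Run:
```python
from h import *
save("scene","s6.png")
d=cv2.absdiff(cv2.imread("pics/full_scene0.png"),cv2.imread("pics/full_s6.png")).max(2)
K,T=cal("scene")
u,v=253,167
print("jar",(d[v-12:v+12,u-10:u+10]>40).mean(), "fingers clear", r.get_state()["wrist_force"].round(1))
r.job_done()
```

```text
jar 0.0 fingers clear [-0.5 -0.2  0.3]
the job is handed in; nothing more can be done
```

The cartridge is seated and locked in the well, the catch is home at its end stop, and the job was handed in at about 19 s.

- **First grip missed:** the fingers closed just above the bar because the real fingertips sit about 30 mm higher than the reported TCP. The cartridge was not moved. I corrected for the offset and the second grip held.
- **Seating:** the lugs touched the channel floor at the expected height, with the vertical force reversing to about +4 N.
- **Locking:** I turned the cartridge about 62° clockwise by its bar until the moment jumped to 1.2 N·m.
- **Bar alignment:** a wrist picture taken before the catch was slid showed the bar pointing at the rib. My pixel estimates of its angle were rough: 30° and 39°, against 33° for the rib. I did not check the bar again after sliding the catch.
- **Catch:** it started about 8 mm forward of fully back and moved 31.5 mm before the force rose to 13 N, about 96 mm from the well axis. The last picture shows its tongue in the slot.
- **Bystanders:** before-and-after pictures show the cup, tray and nippers unmoved. The arm hid the jar in the final top view, but the scene view shows it unchanged.
- **Robot:** the gripper is open and clear, and the wrist force is near zero.

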